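Lock the bench slide, press the bush home, release the lock

TASK

On the bench slide, draw the carriage along and work its hinged lever down until the pin drops into the notch and the lever snaps fully down, so that the carriage is locked. Then press the flanged bush in the carriage's right-hand side fully home, and finally flick the lever all the way up again to release the carriage. Feel your way gently, so that the pin never takes more than 30 N, and leave the other things on the table alone.

Things in the scene. Friction and masses are not known exactly. Their poses are not given: they have to be found in the camera images.
- slide_base: Bench slide, fixed; base 124 x 340 x 10 mm, two rods between end blocks (tops 50 mm over the table). Origin: under its middle; x away from the robot, y along the rods, z up. In front of it (x -71 to -99 mm) lies a level steel index bar, top 30 mm over the table, with one notch 15 mm wide. The notch faces the pin at a carriage value from 0.045 to 0.075: find it by feel or sight.
- carriage (a joint): Position of the aluminium carriage block (90 x 90 mm, 24 to 84 mm over the table) along the slide base's +y, m, 0 to 0.12. At 0 its middle, and so lever and bush axis, is at x = 0, y = -60 mm in the slide base's frame. Unlocked it slides with about 1.5 N.
- lever (a joint): Lever angle, rad: 0 = fully up (released, arm rises 0.40 rad towards -x), 0.62 = fully down (locked). The pin meets the bar's top at about 0.36; only over the notch does it go on. Over-centre spring: from the top it takes about 7 N at the pedal, less on the way; let go below 0.45 it springs up, beyond 0.45 it is pulled down and stays; lifting it then takes about 3 N.
- pedal (a point): Middle of the black grip at the lever's free end, 85 mm from the hinge: 46 mm long along the lever, 16 mm wide (along the slide base's y), 12 mm thick. It can be pinched across its width from above or pressed down; nothing stands beside it.
- lock_pin: Round steel pin, 10 mm diameter with a ball end, fixed under the lever 40 mm from the hinge. Origin: the lever's hinge, which lies along the slide base's y, 52 mm in front (-x) of the carriage's middle, 60 mm over the table. A push on the pedal loads the pin about twofold; it bends above 30 N, on the bar or against the notch's sides.
- bush (a joint): How far the flanged bush is pressed in, m: 0 = as it was started, 0.010 = fully home with its flange against the carriage. Tight fit: it moves at about 8 N and stays where it is left; unlocked, the carriage would roll away instead.
- bush_face (a point): Centre of the outer face of the beige flanged bush (flange 26 mm diameter, 4 mm thick, shank 16 mm diameter) in the carriage's right-hand (-y) side, 60 mm over the table. It is pressed along the slide base's +y. At the start the face stands 14 mm out of the carriage's side, when home 4 mm.
- ring_gauge: Loose steel ring gauge, 48 mm diameter, 16 mm high, bystander. Origin under its centre.
- plug_gauge: Loose plug gauge, 121 mm long (along its y), 15 mm thick, bystander. Origin under its centre.
- deburr_tool: Loose deburring tool with ribbed orange handle, 146 mm long (along its y), 14 mm thick, bystander. Origin under its middle.
- loose_bush: Loose beige flanged bush standing on its flange, 21 mm diameter, 16 mm high, bystander. Origin under its centre.
- spare_bush: Loose beige flanged bush standing with its flange up, 21 mm diameter, 16 mm high, bystander. Origin under its centre.
- reject_tray: Small open red tray, 84 x 129 x 36 mm, bystander. Origin under its centre.

How it is judged (in metres and radians):
On the way, in this order (a step that is already met when the one before it is completed fails the run):
1. the lever is fully down with its pin in the notch, the bush not yet pressed (value of joint lever above 0.57 rad and value of joint bush below 0.003 m), for 0.3 s.
2. the bush is pressed home while the carriage is locked (value of joint bush above 0.0085 m and value of joint lever above 0.54 rad), for 0.2 s.
At the end, for the whole second after the job is handed in: The lever is fully up again (within 0.08 rad), the bush is home (within 1.5 mm), and the carriage is unlocked and at rest anywhere on its rods (value of joint lever below 0.08 rad and value of joint bush above 0.0085 m and velocity of joint carriage between -0.01 and 0.01 m/s); the robot touches nothing.
It fails at once if the locking pin is loaded with more than 30 N (contact force between lock_pin and anything else above 30 N).
It fails at once if a bystander is moved more than 20 mm (distance of any of ring_gauge, plug_gauge, deburr_tool, loose_bush, spare_bush, reject_tray from where it was at the start of the episode above 0.02 m).
It also fails if it takes over 72 s, if anything falls off the work surface, if the arm or the gripper's body presses on something with over 40 N, if the wrist force passes 120 N, or if a joint passes its speed limit or range.

ROBOT

A 7-joint arm with a two-finger parallel gripper is mounted at the origin on a cart in front of the work surface, level with it; the furniture and walls round the work are solid. World frame = base frame: x ahead of the robot, y to its left, z up, the work surface at z = 0. Lengths are in mm, angles in rad, forces in N, time in s.
With the tool pointing down it reaches from about 400 to 875 mm from the base axis. Payload 4.4 kg.
Tool frame: the origin (TCP) lies on the centre line of the jaws, within the pads' length; the fingertips stand 25 mm ahead of it and the grasp point (between the pads) lies 6 mm ahead of it (ctrl.finger_overhang is the distance from the TCP to the fingertips, in mm); z points along the fingers, y is the line along which they close (so a half turn about z gives the same grasp; the last joint's range is limited). The gripper opens to 85 mm and grips with 20 to 120 N. Pads are 22 mm wide; open, the fingers measure 114 mm over their backs; the gripper's body (76 mm by 85 mm) begins 54 mm behind the grasp point. The pads swing forward as they close: fully open they stand 13 mm farther back than shut.
Start: joints at [1.225, 0.628, 0.038, 1.517, -0.027, 0.996, -0.02], TCP at [179.533, -624.728, 256.313] pointing down, gripper open.
Joint ranges: [-3.06, 3.06], [-0.37, 2.12], [-1.25, 1.32], [0.18, 2.47], [-1.1, 4.24], [0.23, 1.98], [-2.94, 2.94]. Speed limits (rad/s): [2.57, 2.57, 3.14, 3.14, 3.14, 3.14, 3.14].

INTERFACE

Orientations are given as [roll, pitch, yaw] about the fixed x, y, z axes, in that order (R = Rz(yaw) Ry(pitch) Rx(roll)).
In Python, from cell import ctrl gives the robot as it stands. The module is installed in compiled form; this text tells all that it offers.
- The arm moves only by the tool play_rows, never from a script. Its argument "targets" is a list of rows, each a list of 5 numbers: the closure, from 0 (fully open) to 1 (shut), then the shift along the tool's x, y, z in cm, then the turn about the tool's z in degrees. In form: [[gripper, dx, dy, dz, spin], ...]. A call has 1 to 10 rows; each row is the pose to reach, as a shift and turn from the pose commanded when the call began, along the tool's axes at that moment; what a row does not reach only later rows make up. A row lasts 1/10 s, in which the tool goes at most 50 mm and 8.59 degrees, less where a joint would pass 70% of its speed; a pose out of reach is approached as far as the arm can. A call with a gripper value outside its range is refused whole. The fingers move at their own pace and stop on an object; the grip force is fixed at half the most. Time passes only in rows, so rows that repeat a pose let the fingers close. It gives the time, the measured TCP pose, the force, the opening and the grip force at its end, in the units of the state.
- ctrl.read_state(): the state, without advancing time (a new reading comes with each control period).
- ctrl.get_image(name): name is "scene" or "top" or "wrist"; returns (picture, depth): 420x560x3 uint8, red, green, blue; 420x560 float32, mm along the optical axis (not along the pixel's ray), 0 where there is no reading.
- ctrl.calibration(name): a dict with "vfov" (degrees; the focal length in pixels is half the picture's height over the tangent of half this angle, whatever the lens; pixels are square), "cx", "cy" (the principal point, pixels), "extrinsics" (4x4, takes a point from camera to world coordinates); the wrist camera has in their place "mount" (4x4, takes a point from camera to tool coordinates, whose origin is the TCP and whose axes are the flange's). Camera axes: x right, y down, z forward; pixel columns grow to the right and rows downward; lengths in mm; the calibration is good to about 2 mm. A picture is of the moment at which its call begins: read the wrist's pose just before it. calibration takes no time and is no camera call.
- ctrl.finish_job(): hands the job in; it is judged then, once.
Trained networks look in the newest picture that a camera, given by its name, has taken for a name from the list of things; names that differ only in an ending like _2 or _b are one class to them, and where a whole thing is asked for, a point or a joint stands for the part that bears it (a point fixed in the world has none). Each returns a list of dicts, best first, with "confidence" (0 to 1); they miss things now and then, are a little off and sometimes report something else, mostly with a low value. They report only what shows in the picture. A call takes as long as a camera call.
- ctrl.search_frame(camera, name): "bbox" ([left, top, right, bottom] in pixels, round what is visible of it).
- ctrl.trace(camera, name): "pixels" (420x560 bool, what is visible of it) and "bbox" ([left, top, right, bottom] in pixels, round what is visible of it).
The state is a dict: "clock": time; "qpos": joint angles; "qd": joint speeds; "tau": joint torques, N m; "eef_pos": TCP position; "tool_rot": TCP orientation; "force": force on the tool from outside, world axes, zero at the start; "torque": the same for the moment, N m; "width": finger opening in mm; "gripper_force": force on a finger pad.
Only numpy, scipy, OpenCV 4.12 (cv2) and the standard library are available. Lean on these libraries where they do the work, as an engineer would, in place of code of your own. Each camera call takes 0.05 s, during which the arm holds its last target. There are 200 camera calls.

## Working session

There is one attempt and no reset: what is moved stays moved. The work goes in short steps, Python scripts to look and compute and a tool call to move; the robot and the scene stay as the last step left them, time stands still between calls to the robot, and variables do not carry over. Pictures are saved under pics/ and viewed, at most 10 in all, crops included, and the job is handed in when it is done.

Besides the shell and the picture viewer there is one more tool, called after "Call:" as name([rows], argument=value, ...), one row to a line, values as JSON. play_rows: Moves the arm, as the interface text tells. Its arguments: {"type":"object","properties":{"targets":{"type":"array"}},"required":["targets"]}

```bash
mkdir -p pics; cat > h.py <<'E'
import numpy as np, cv2
from cell import ctrl
from scipy.spatial.transform import Rotation as R
def cam(n):
    s=ctrl.read_state(); im,d=ctrl.get_image(n); c=ctrl.calibration(n)
    if 'extrinsics' in c: T=np.array(c['extrinsics'])
    else:
        W=np.eye(4); W[:3,:3]=R.from_euler('xyz',s['tool_rot']).as_matrix(); W[:3,3]=s['eef_pos']; T=W@np.array(c['mount'])
    f=im.shape[0]/2/np.tan(np.radians(c['vfov'])/2)
    v,u=np.mgrid[:420,:560]
    P=np.stack([(u-c['cx'])/f*d,(v-c['cy'])/f*d,d],-1)@T[:3,:3].T+T[:3,3]
    P[d==0]=np.nan
    return im,d,P,T,f,c
def save(n,im): cv2.imwrite('pics/'+n+'.png',im[:,:,::-1])
E
python3 - <<'E'
from h import *
s=ctrl.read_state(); print({k:np.round(v,3) for k,v in s.items()})
a=[]
for n in('scene','top'):
    im,d,P,T,f,c=cam(n); a.append(im); print(n,T.round(2).tolist(),f)
    for k in['slide_base','carriage','lever','pedal','bush','ring_gauge','plug_gauge','deburr_tool','loose_bush','reject_tray']:
        for r in ctrl.trace(n,k)[:2]:
            p=P[r['pixels']]; print(k,round(r['confidence'],2),r['bbox'],np.nanmedian(p,0).round(),np.nanpercentile(p,2,0).round(),np.nanpercentile(p,98,0).round())
save('scene',a[0]);save('top',a[1])
E
```

```text
{'clock': np.float64(0.0), 'qpos': array([ 1.225,  0.629,  0.038,  1.518, -0.027,  0.996, -0.02 ]), 'qd': array([-0.001, -0.001,  0.   ,  0.001, -0.   , -0.001, -0.   ]), 'tau': array([ 1.0000e-03, -5.6341e+01,  1.2270e+00, -1.9345e+01,  1.1000e-02,
        1.1000e-02,  0.0000e+00]), 'eef_pos': array([ 179.356, -624.152,  255.409]), 'tool_rot': array([-3.14,  0.  ,  0.28]), 'force': array([-0.238,  0.154,  0.42 ]), 'torque': array([ 0.024, -0.007, -0.099]), 'gripper_force': np.float64(0.0), 'width': np.float64(85.437)}
scene [[-0.89, -0.25, 0.37, 215.8], [-0.45, 0.52, -0.73, 825.07], [-0.02, -0.82, -0.58, 709.61], [0.0, 0.0, 0.0, 1.0]] 496.4090738101563
slide_base 0.77 [196.4, 172.7, 336.7, 288.8] [608.  58.  28.] [ 519. -112.    2.] [699. 215.  85.]
carriage 0.64 [247.7, 175.9, 334.4, 226.4] [609.  20.  77.] [493. -47.  24.] [675.  45.  99.]
lever 0.88 [291.5, 201.9, 337.8, 219.7] [529.  15.  77.] [ 481. -111.    6.] [578.  28. 104.]
pedal 0.77 [295.6, 205.3, 336.1, 218.9] [530.  15.  77.] [ 481. -108.    7.] [575.  28. 104.]
pedal 0.38 [189.6, 283.7, 250.0, 318.0] [618. 281.  10.] 
[... 1121 characters left out ...]
0.] [645. 320.  17.]
lever 0.61 [277.9, 236.3, 294.9, 288.4] [525.  10.  88.] [481.  -4.  66.] [582.  23. 106.]
pedal 0.61 [278.2, 238.9, 296.4, 284.9] [525.  10.  89.] [482.  -2.  67.] [579.  23. 106.]
ring_gauge 0.69 [297.9, 166.0, 319.8, 188.2] [736. -40.  15.] [713. -62.  -1.] [762. -17.  20.]
plug_gauge 0.78 [146.9, 210.5, 196.3, 238.4] [616. 274.  12.] [585. 223.   5.] [645. 320.  17.]
deburr_tool 0.69 [328.3, 276.2, 382.9, 284.8] [ 498. -143.   12.] [ 491. -200.    2.] [505. -92.  16.]
reject_tray 0.91 [351.0, 192.0, 420.4, 247.1] [ 643. -218.    3.] [ 593. -277.   -1.] [ 687. -152.   37.]
reject_tray 0.69 [271.7, 194.4, 324.7, 287.5] [615.  -3.  84.] [491. -55.  61.] [671.  35. 103.]
```

View pics/top.png

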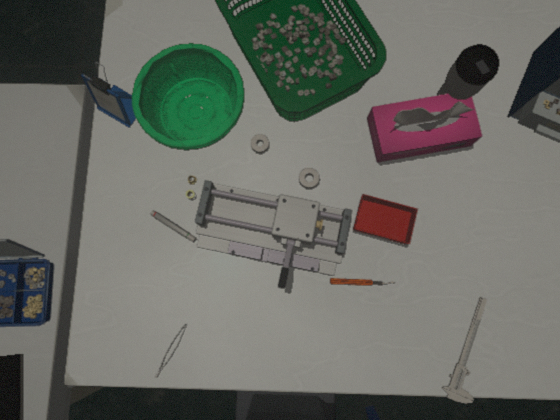

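View pics/scene.png

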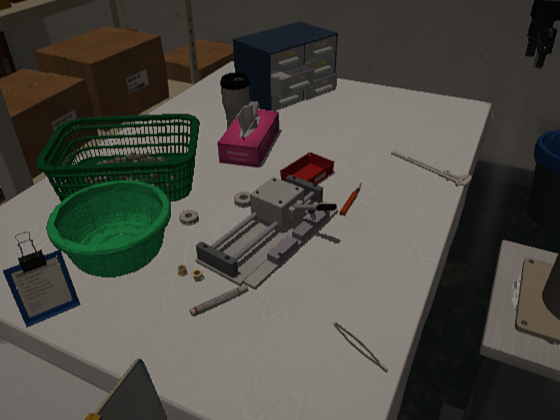

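The top view shows the slide at about (197–350, 180–286), turned roughly −12° in the plane. The pedal is at about (286, 275), the deburring tool at (330–395, 282) and the tray at (386, 220). In the scene view the lever is up and the index bar lies in front of it. Next I fit the slide's pose.

```bash
python3 - <<'E'
from h import *
print(np.round(ctrl.calibration('wrist')['mount'],3).tolist())
im,d,P,T,f,c=cam('top')
r=[x for x in ctrl.trace('top','carriage')][0]
m=r['pixels']&(abs(P[...,2]-84)<7)
q=P[m][:,:2].astype(np.float32); print(cv2.minAreaRect(q),len(q),np.nanmedian(P[m][:,2]))
sb=ctrl.trace('top','slide_base')[0]['pixels']
for lo,hi in((40,58),(22,38),(5,18)):
    m2=cv2.dilate(sb.astype(np.uint8),np.ones((9,9)))>0
    m2&=(P[...,2]>lo)&(P[...,2]<hi); q=P[m2][:,:2].astype(np.float32); print(lo,cv2.minAreaRect(q),len(q))
b=cv2.resize(im[170:300,180:370],None,fx=4,fy=4,interpolation=cv2.INTER_CUBIC); save('topc',np.clip(b*1.6,0,255).astype(np.uint8))
E
```

```text
[[-0.001, -0.961, -0.277, 70.007], [1.0, -0.001, -0.001, 0.613], [0.0, -0.277, 0.961, -118.985], [0.0, 0.0, 0.0, 1.0]]
((595.0855712890625, -2.2507858276367188), (89.78060913085938, 155.21286010742188), 79.4940414428711) 1807 84.19052777348452
40 ((632.6822509765625, 41.40599060058594), (338.2366943359375, 108.2527847290039), 79.68450927734375) 853
22 ((609.284912109375, 35.734832763671875), (345.1646423339844, 145.8968048095703), 79.54918670654297) 1768
5 ((604.1317138671875, 45.5731201171875), (362.541259765625, 197.0885467529297), 75.59339141845703) 5044
```

View pics/topc.png

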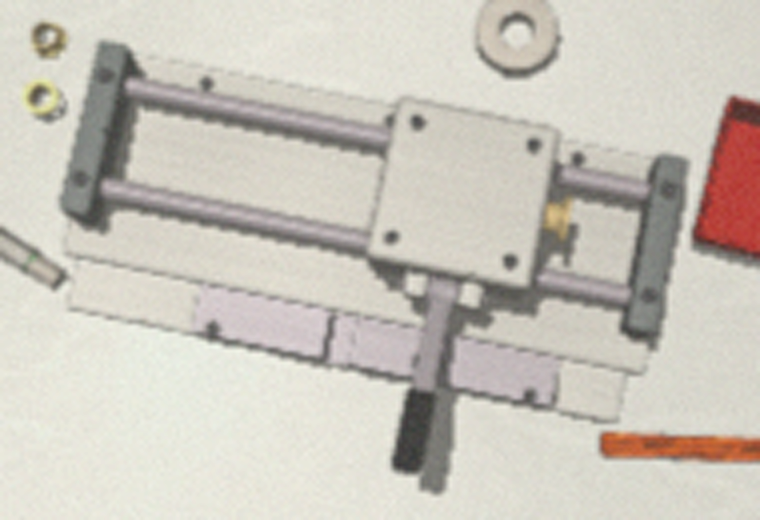

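The crop shows the notch in the bar as a break at crop (328–355, 335), roughly pixel (266, 254). The lever is at +y = 0 to its right. I move above the slide for a close wrist view.

Call:
play_rows([
  [0, 5, -5.3, 0, 4],
  [0, 10, -10.6, 0, 10],
  [0, 14.5, -16, 0, 15],
  [0, 19.4, -21.2, 0, 20],
  [0, 24.3, -26.5, 0, 26.4],
  [0, 29.2, -31.8, 0, 26.4],
  [0, 34, -37, 0, 26.4],
  [0, 39, -42.4, 0, 26.4],
  [0, 43.7, -47.7, 0, 26.4],
  [0, 48.6, -53, 0, 26.4],
])

```text
clock: 2.25
eef_pos: [403.5, -175.5, 256.7]
tool_rot: [3.141, -0.001, -0.181]
force: [1.1, -0.8, -0.1]
width: 85.5
gripper_force: 0.0
```

Call:
play_rows([
  [0, 1.4, -5, 0, 0],
  [0, 2.8, -10, 0, 0],
  [0, 4.2, -15, 0, 0],
  [0, 5.6, -20, 0, 0],
  [0, 5.6, -20, 0, 0],
  [0, 5.6, -20, 0, 0],
])

```text
clock: 2.85
eef_pos: [494.3, 11.2, 256.2]
tool_rot: [-3.141, -0.0, -0.177]
force: [-0.7, -0.2, -0.4]
width: 85.6
gripper_force: 0.0
```

```bash
python3 - <<'E'
from h import *
s=ctrl.read_state(); print(s['eef_pos'],s['tool_rot'],s['clock'])
im,d,P,T,f,c=cam('wrist'); np.savez('w.npz',P=P,im=im,T=T,f=f)
for k in['lever','pedal','carriage','bush','slide_base']:
    for r in ctrl.trace('wrist',k)[:1]:
        p=P[r['pixels']]; print(k,round(r['confidence'],2),r['bbox'],np.nanmedian(p,0).round(),np.nanpercentile(p,2,0).round(),np.nanpercentile(p,98,0).round())
save('wrist',im)
E
```

```text
[494.28457516  11.21800916 256.22578553] [-3.14121265e+00 -1.78916640e-04 -1.76687839e-01] 2.85
lever 0.67 [266.4, 93.3, 283.1, 213.9] [529.  10.  88.] [486.  -4.  68.] [582.  23. 107.]
pedal 0.85 [264.0, 93.4, 285.1, 217.3] [527.  10.  87.] [483.  -4.   2.] [582.  28. 107.]
carriage 0.64 [221.5, 0.0, 340.8, 219.9] [613.  -1.  85.] [495. -57.  66.] [654.  36. 103.]
bush 0.8 [329.5, 27.4, 345.2, 55.5] [619. -61.  69.] [608. -67.  55.] [630. -54.  75.]
slide_base 0.68 [35.1, 0.0, 407.3, 212.8] [615.  40.  31.] [ 522. -115.   10.] [693. 202.  88.]
```

View pics/wrist.png

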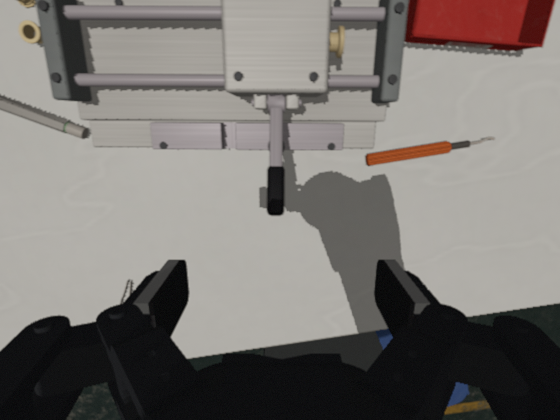

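The wrist view is aligned with the slide. The notch is at columns 223–236, row 135, the pedal at (276, 190) and the bush at (337, 41). Now I work out these points in the slide frame.

```bash
python3 - <<'E'
import numpy as np,cv2
z=np.load('w.npz'); P=z['P'];im=z['im'];T=z['T'];f=z['f']
from h import ctrl
c=ctrl.calibration('wrist')
def ray(u,v,h):
    r=T[:3,:3]@np.array([(u-c['cx'])/f,(v-c['cy'])/f,1]); return T[:3,3]+r*(h-T[2,3])/r[2]
# block side edges, bar
g=im.astype(float).mean(2)
for v in (130,136,142): print(v,g[v,214:246].round().astype(int).tolist()); print(P[v,214:246,2].round(0).tolist())
m=(abs(P[...,2]-30)<4); m[:118]=0;m[155:]=0; m[:,:145]=0; m[:,350:]=0
q=P[m][:,:2].astype(np.float32); rc=cv2.minAreaRect(q); print('bar',rc)
th=np.radians(rc[2]-90) if rc[2]>45 else np.radians(rc[2])
print('yaw',np.degrees(th))
ex=np.array([np.cos(th),np.sin(th)]); ey=np.array([-np.sin(th),np.cos(th)])
def loc(p): p=np.asarray(p)[...,:2]; return np.stack([p@ex,p@ey],-1)
print('bar ctr loc',loc(rc[0]), 'ext',np.percentile(loc(q),[1,99],0))
n0,n1=loc(ray(223,136,30)),loc(ray(236,136,30)); print('notch',n0,n1)
for v0,v1,u0,u1,h in((110,160,262,292,68),(165,212,262,292,90)):
    m=np.zeros(g.shape,bool); m[v0:v1,u0:u1]=1; m&=P[...,2]>h-12
    L=loc(P[m]); print('lever part',np.percentile(L,[3,50,97],0).round(1).tolist(),np.percentile(P[m][:,2],[3,50,97]).round(1),P[m].mean(0).round(1))
m=abs(P[...,2]-84)<4; L=loc(P[m]); print('carr',np.percentile(L,[1,50,99],0).round(1).tolist())
m=(abs(P[...,2]-50)<4)&((np.arange(560)<95)|(np.arange(560)>375))[None]; m[105:]=0
L=loc(P[m]); print('blocks',np.percentile(L,[1,99],0).round(1).tolist())
E
```

```text
130 [165, 165, 165, 165, 166, 161, 135, 87, 57, 61, 87, 127, 157, 166, 165, 166, 165, 163, 164, 166, 164, 152, 152, 161, 162, 161, 160, 160, 160, 160, 160, 160]
[31.0, 32.0, 31.0, 33.0, 31.0, 31.0, 30.0, 28.0, 22.0, 15.0, 15.0, 15.0, 15.0, 15.0, 16.0, 14.0, 15.0, 17.0, 16.0, 15.0, 14.0, 31.0, 32.0, 31.0, 30.0, 32.0, 30.0, 31.0, 32.0, 31.0, 31.0, nan]
136 [160, 161, 160, 160, 161, 159, 144, 105, 62, 58, 68, 79, 106, 146, 164, 164, 164, 162, 161, 164, 163, 153, 153, 160, 161, 161, 161, 160, 160, 160, 160, 159]
[32.0, 31.0, 31.0, 31.0, 31.0, 32.0, 31.0, 28.0, 22.0, 17.0, 14.0, 17.0, 15.0, 15.0, 15.0, 14.0, 16.0, 16.0, 16.0, 14.0, 15.0, 31.0, 33.0, 32.0, 31.0, 31.0, 32.0, 31.0, 30.0, 31.0, 30.0, 31.0]
142 [156, 157, 156, 156, 157, 155, 147, 117, 72, 57, 66, 89, 125, 154, 163, 162, 163, 161, 160, 162, 163, 157, 154, 156, 158, 158, 157, 157, 157, 157, 157, 156]
[32.0, 31.0, 31.0, 32.0, 30.0, 32.0, 31.0, 31.0, 23.0, 18.0, 15.0, 14.0, 15.0, 16.0, 16.0, 14.0, 15.0, 15.0, 15.0, 15.0, 14.0, 29.0, 32.0, 32.0, 31.0, 33.0, 32.0, 31.0, 32.0, 31.0, 32.0, 32.0]
bar ((551.5829467773438, 38.430152893066406), (205.27479553222656, 28.009477615356445), 79.49262237548828)
yaw -10.507377624511719
bar ctr loc [535.32548717 138.3735763 ] ext [[521.60465909  37.78013028]
 [549.01444483 238.50629563]]
notch [534.4495292  163.27076138] [534.53171495 149.38713308]
lever part [[518.6, 100.5], [538.4, 106.8], [559.6, 112.5]] [69.9 78.4 87.7] [549.2   6.7  78.6]
lever part [[474.9, 99.2], [492.7, 106.5], [511.7, 114.4]] [ 90.9  99.2 107.1] [504.2  15.   99.2]
carr [[524.5, 63.2], [611.1, 106.7], [644.3, 150.4]]
blocks [[570.9, -11.4], [654.8, 324.2]]
```

Call:
play_rows([
  [0, 0.6, -0.5, 4, 0.4],
  [0, 0.6, -0.5, 8, 0.4],
  [0, 0.6, -0.5, 12, 0.4],
  [0, 0.6, -0.5, 14.5, 0.4],
  [0, 0.6, -0.5, 15.7, 0.4],
  [0, 0.6, -0.5, 15.7, 0.4],
])

```text
clock: 3.75
eef_pos: [499.8, 12.3, 98.3]
tool_rot: [3.141, 0.003, -0.189]
force: [0.3, -0.8, 0.6]
width: 85.4
gripper_force: 0.0
```

Call:
play_rows([
  [0.5, 0, 0, 0, 0],
  [0.7, 0, 0, 0, 0],
  [0.75, 0, 0, 0, 0],
  [0.75, 0, 0, 0, 0],
  [0.75, 0, 0, 0, 0],
])

```text
clock: 4.25
eef_pos: [501.0, 13.4, 99.9]
tool_rot: [-3.141, -0.001, -0.188]
force: [-0.3, 0.8, 0.2]
width: 21.3
gripper_force: 0.2
```

```bash
python3 - <<'E'
from h import *
im,d,P,T,f,c=cam('wrist'); save('w2',im)
E
```

```text
(no output)
```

View pics/w2.png

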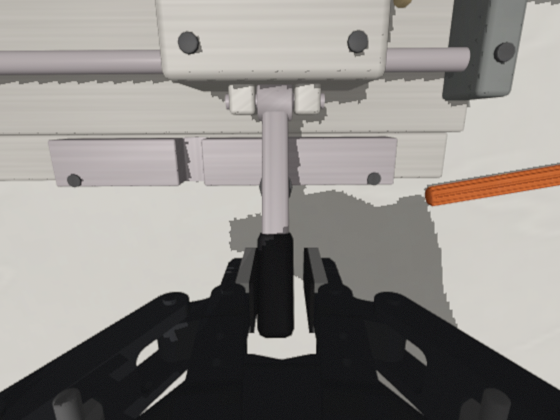

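The pedal (257–294, 285) stands between the pads and the notch is at (185–203, 160). Now I grip and draw the carriage along about 51 mm.

Call:
play_rows([
  [0.9, 0, 0, 0, 0],
  [0.9, 0, 0, 0, 0],
  [0.9, 0, 0, 0, 0],
  [0.9, 0, 0, 0, 0],
])

```text
clock: 4.7
eef_pos: [500.9, 13.5, 99.7]
tool_rot: [-3.141, -0.001, -0.187]
force: [-0.6, 1.0, 5.8]
width: 14.8
gripper_force: 59.2
```

Call:
play_rows([
  [0.9, 0, -0.5, 0, 0],
  [0.9, 0, -1.2, 0, 0],
  [0.9, 0, -2, 0, 0],
  [0.9, 0, -2.8, 0, 0],
  [0.9, 0, -3.6, 0, 0],
  [0.9, 0, -4.3, 0, 0],
  [0.9, 0, -4.8, 0, 0],
  [0.9, 0, -5.1, 0, 0],
  [0.9, 0, -5.1, 0, 0],
])

```text
clock: 5.6
eef_pos: [510.1, 63.4, 99.7]
tool_rot: [3.141, -0.0, -0.187]
force: [-1.7, 0.7, 6.7]
width: 15.1
gripper_force: 59.4
```

```bash
python3 - <<'E'
from h import *
im,d,P,T,f,c=cam('wrist'); save('w3',im); s=ctrl.read_state(); print(s['eef_pos'],s['force'],s['width'],s['gripper_force'])
g=im.astype(int).mean(2)
for v in(145,160,175): print(P[v,225:330,2].round(0).tolist())
E
```

```text
[510.06596784  63.44959675  99.68169731] [-0.86297631 -0.26140153  6.79855892] 14.589779916843604 59.35841381549835
[31.0, 31.0, 32.0, 31.0, 32.0, 31.0, 31.0, 32.0, 31.0, 32.0, 31.0, 30.0, 31.0, 31.0, 31.0, 32.0, 32.0, 31.0, 32.0, 31.0, 32.0, 32.0, 31.0, 32.0, 33.0, 31.0, 30.0, 32.0, 32.0, 31.0, 31.0, 31.0, 31.0, 30.0, 31.0, 30.0, 31.0, 31.0, 22.0, 16.0, 16.0, 15.0, 17.0, 74.0, 76.0, 74.0, 75.0, 75.0, 76.0, 73.0, 74.0, 76.0, 76.0, 76.0, 75.0, 76.0, 75.0, 75.0, 75.0, 75.0, 75.0, 76.0, 75.0, 74.0, 75.0, 76.0, 75.0, 76.0, 73.0, 73.0, 32.0, 30.0, 31.0, 31.0, 32.0, 32.0, 32.0, 31.0, 31.0, 31.0, 31.0, 32.0, 30.0, 31.0, 31.0, 32.0, 31.0, 32.0, 31.0, 31.0, 32.0, 32.0, 30.0, 31.0, 31.0, 32.0, 33.0, 31.0, 32.0, 32.0, 31.0, 32.0, 31.0, 31.0, 31.0]
[32.0, 32.0, 31.0, 31.0, 32.0, 31.0, 32.0, 32.0, 31.0, 33.0, 32.0, 31.0, 31.0, 31.0, 32.0, 31.0, 32.0, 31.0, 32.0, 32.0, 31.0, 31.0, 32.0, 31.0, 32.0, 31.0, 33.0, 31.0, 33.0, 32.0, 32.0, 32.0, 30.0, 31.0, 32.0, 31.0, 32.0, 31.0, 25.0, 15.0, 15.0, 16.0, 14.0, 76.0, 78.0, 78.0, 78.0, 78.0, 79.0, 78.0, 78.0, 78.0, 78.0, 77.0, 79.0, 79.0, 77.0, 78.0, 78.0
[... 207 characters left out ...]
2.0, 31.0, 32.0, 32.0, 32.0, 32.0, 31.0, 32.0, 31.0, 32.0, 30.0, 32.0]
[32.0, 30.0, 32.0, 31.0, 30.0, 32.0, 32.0, 31.0, 32.0, 31.0, 31.0, 30.0, 32.0, 31.0, 32.0, 31.0, 31.0, 31.0, 31.0, 31.0, 31.0, 31.0, 32.0, 30.0, 31.0, 31.0, 32.0, 33.0, 32.0, 32.0, 31.0, 32.0, 30.0, 31.0, 31.0, 32.0, 31.0, 30.0, 28.0, 17.0, 15.0, 15.0, 15.0, 79.0, 80.0, 79.0, 79.0, 81.0, 80.0, 81.0, 81.0, 80.0, 80.0, 80.0, 80.0, 81.0, 81.0, 81.0, 79.0, 80.0, 80.0, 80.0, 81.0, 81.0, 80.0, 81.0, 80.0, 80.0, 79.0, 78.0, 31.0, 32.0, 32.0, 32.0, 31.0, 31.0, 31.0, 32.0, 31.0, 32.0, 32.0, 32.0, 32.0, 32.0, 31.0, 30.0, 32.0, 31.0, 31.0, 31.0, 31.0, nan, 32.0, 32.0, 33.0, 31.0, 31.0, 31.0, 31.0, 31.0, 32.0, 32.0, 31.0, 31.0, 33.0]
```

View pics/w3.png

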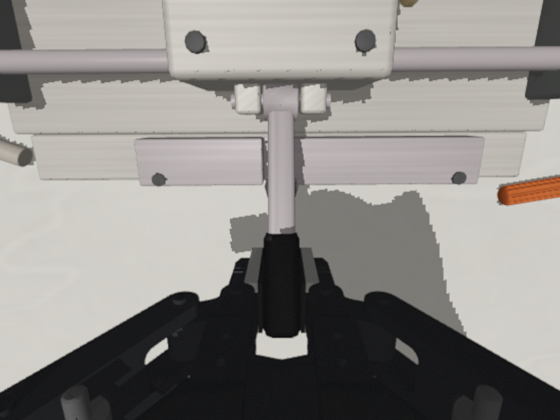

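The lever (column 281) now hides the notch's right part. The notch's left edge is at column 263. I work out the remaining offset.

```bash
python3 - <<'E'
from h import *
s=ctrl.read_state(); im,d,P,T,f,c=cam('wrist')
W=R.from_euler('xyz',s['tool_rot']).as_matrix()
L=(P-s['eef_pos'])@W
for v in(145,160,175):
    e=[u for u in range(245,272) if d[v,u]>0 and L[v,u,2]>75+0 and P[v,u,2]<24][0]
    lev=np.where(P[v,255:310,2]>65)[0]+255
    r=T[:3,:3]@np.array([(e-.7-c['cx'])/f,(v-c['cy'])/f,1]); p=T[:3,3]+r*(30-T[2,3])/r[2]; q=(p-s['eef_pos'])@W
    print(v,e,'edge tool y',q[1],'lever',L[v,lev[0],1],L[v,lev[-1],1],np.nanmean(L[v,lev,1]))
p=P[60:70,180:390]; 
m=abs(P[...,2]-84)<3; m[:40]=0; print('carr y',np.percentile(L[m][:,1],[2,98]))
E
```

```text
145 263 edge tool y -10.565556274543868 lever -5.407185223252252 6.375647828620732 0.4813514668403895
160 264 edge tool y -10.122775494653162 lever -5.420700985231633 6.334491578413595 0.31186703604551747
175 264 edge tool y -10.271929931736677 lever -5.32101785804777 6.2805062332982935 0.4737401928270252
carr y [-41.44726678  41.89552838]
```

Call:
play_rows([
  [0.9, 0, -0.1, 0, 0],
  [0.9, 0, -0.2, 0, 0],
  [0.9, -0.15, -0.2, 0.4, 0],
  [0.9, -0.35, -0.2, 1, 0],
  [0.9, -0.48, -0.2, 1.5, 0],
  [0.9, -0.57, -0.2, 2, 0],
  [0.9, -0.62, -0.2, 2.4, 0],
  [0.9, -0.62, -0.2, 2.4, 0],
])

```text
clock: 6.5
eef_pos: [504.4, 66.0, 75.6]
tool_rot: [3.141, -0.0, -0.188]
force: [-1.7, -0.8, 9.3]
width: 14.9
gripper_force: 60.8
```

```bash
python3 - <<'E'
from h import *
im,d,P,T,f,c=cam('wrist'); save('w4',im); s=ctrl.read_state(); print(s['eef_pos'],s['force'],s['width'])
r=ctrl.trace('wrist','lever')
for v in(120,145,160,175): 
    m=(P[v,255:310,2]>33); u=np.where(m)[0]+255; print(v,u[[0,-1]],np.nanmedian(P[v,u],0))
    print(P[v,255:272,2].round().tolist())
E
```

```text
[504.35515415  65.94953298  75.69715649] [-2.46071151 -0.30900657  7.70236989] 14.798413404282675
120 [266 295] [572.29066346  52.7303777   68.12382666]
[13.0, 11.0, 12.0, 11.0, 12.0, 11.0, 10.0, 12.0, 11.0, 11.0, 12.0, 65.0, 68.0, 68.0, 68.0, 68.0, 69.0]
145 [266 299] [563.0465315  54.3008238  69.1565718]
[31.0, 31.0, 31.0, 31.0, 31.0, 31.0, 31.0, 31.0, 23.0, 15.0, 15.0, 67.0, 68.0, 68.0, 69.0, 69.0, 69.0]
160 [266 296] [557.4378776   55.36792175  69.94169704]
[31.0, 31.0, 31.0, 31.0, 31.0, 31.0, 31.0, 31.0, 24.0, 17.0, 15.0, 69.0, 69.0, 70.0, 70.0, 69.0, 71.0]
175 [265 298] [551.44511712  56.30683103  70.71100178]
[31.0, 31.0, 31.0, 32.0, 31.0, 30.0, 32.0, 30.0, 27.0, 18.0, 61.0, 62.0, 70.0, 71.0, 71.0, 71.0, 71.0]
```

Call:
play_rows([
  [0.9, -0.02, 0, 0.2, 0],
  [0.9, -0.03, 0, 0.35, 0],
  [0.9, -0.03, 0, 0.5, 0],
  [0.9, -0.04, 0, 0.6, 0],
  [0.9, -0.04, 0, 0.65, 0],
  [0.9, -0.04, 0, 0.65, 0],
])

```text
clock: 7.2
eef_pos: [503.8, 66.0, 69.1]
tool_rot: [3.141, -0.0, -0.188]
force: [-2.3, -0.8, 5.6]
width: 15.4
gripper_force: 60.8
```

Call:
play_rows([
  [0.9, 0, 0, 0.05, 0],
  [0.9, 0, 0, 0.1, 0],
  [0.9, 0, 0, 0.15, 0],
  [0.9, 0, 0, 0.2, 0],
])

```text
clock: 7.6
eef_pos: [503.8, 66.0, 67.2]
tool_rot: [3.141, -0.0, -0.188]
force: [-3.3, -0.7, 6.3]
width: 15.0
gripper_force: 60.8
```

Call:
play_rows([
  [0.9, 0, 0, 0.07, 0],
  [0.9, 0, 0, 0.14, 0],
  [0.9, 0, 0, 0.2, 0],
  [0.9, 0, 0, 0.25, 0],
])

```text
clock: 8.0
eef_pos: [503.8, 66.1, 64.7]
tool_rot: [3.141, 0.0, -0.188]
force: [-3.3, -0.4, 8.3]
width: 15.0
gripper_force: 61.0
```

```bash
cat > sl.py <<'E'
from h import *
im,d,P,T,f,c=cam('wrist'); save('w5',im); s=ctrl.read_state(); print(s['eef_pos'],s['force'],s['width'],s['clock'])
W=R.from_euler('xyz',s['tool_rot']).as_matrix(); L=(P-s['eef_pos'])@W
q=[]
for v in range(80,200,8):
    m=(P[v,262:302,2]>38)&(P[v,262:302,2]<76)&(L[v,262:302,2]>-25); u=np.where(m)[0]+262
    if len(u)>12 and len(u)<40: q.append([*L[v,u[6:-6]].mean(0),u[0],u[-1]])
q=np.array(q); print(q[:, :4].round(1).tolist())
A=np.polyfit(q[:,0],-q[:,2],1); print('slope',np.arctan(-A[0]),'lever',0.4-np.arctan(-A[0]))
E
python3 sl.py
```

```text
[503.80055323  66.03913234  64.6267831 ] [-2.21466055 -0.21951072  6.60822897] 15.009211254055465 8.05
[[74.7, 0.3, -1.4, 264.0], [72.0, 0.3, -1.8, 264.0], [69.2, 0.3, -1.8, 265.0], [66.5, 0.5, -1.8, 265.0], [63.6, 0.5, -1.5, 266.0], [60.8, 0.3, -1.7, 265.0], [57.9, 0.3, -1.5, 265.0], [55.0, 0.3, -1.7, 265.0], [51.9, 0.5, -1.4, 266.0], [48.9, 0.5, -1.6, 264.0], [45.9, 0.5, -1.7, 263.0], [42.8, 0.5, -1.7, 265.0]]
slope -0.0024203839769918654 lever 0.40242038397699187
```

View pics/w5.png

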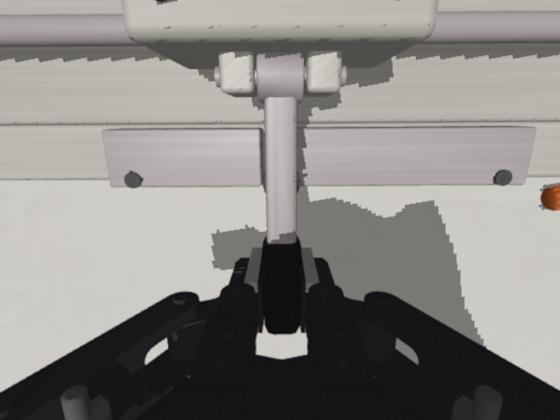

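The lever sits level at about 0.40 rad, past bar contact, so the pin is in the notch. I carry on down.

Call:
play_rows([
  [0.9, 0, 0, 0.1, 0],
  [0.9, 0.01, 0, 0.2, 0],
  [0.9, 0.03, 0, 0.35, 0],
  [0.9, 0.04, 0, 0.5, 0],
  [0.9, 0.06, 0, 0.65, 0],
  [0.9, 0.07, 0, 0.75, 0],
])

```text
clock: 8.65
eef_pos: [504.2, 66.0, 56.9]
tool_rot: [3.141, 0.001, -0.188]
force: [-2.7, 0.3, 6.3]
width: 14.8
gripper_force: 61.2
```

Call:
play_rows([
  [0.9, 0.02, 0, 0.15, 0],
  [0.9, 0.04, 0, 0.3, 0],
  [0.9, 0.06, 0, 0.45, 0],
  [0.9, 0.08, 0, 0.6, 0],
  [0.7, 0.08, 0, 0.6, 0],
  [0.7, 0.08, 0, 0.6, 0],
  [0.7, 0.08, 0, 0.6, 0],
  [0.7, 0.08, 0, 0.6, 0],
])

```text
clock: 9.45
eef_pos: [505.8, 66.3, 50.8]
tool_rot: [-3.141, -0.0, -0.188]
force: [-0.2, 0.0, 0.7]
width: 25.7
gripper_force: 0.0
```

```bash
python3 sl.py
```

```text
[505.6892646   66.24875524  50.80244608] [ 0.52328184 -0.71770323 -0.38033856] 25.435453145776954 9.5
[[78.7, 0.7, -18.2, 262.0], [74.3, 0.7, -13.6, 262.0], [71.9, 0.8, -13.3, 264.0], [69.4, 0.8, -12.8, 264.0], [66.9, 1.0, -12.1, 265.0], [64.3, 0.8, -11.5, 265.0], [61.7, 0.8, -11.2, 265.0], [58.9, 1.0, -10.3, 266.0], [56.1, 1.0, -9.7, 266.0], [53.2, 1.0, -9.0, 266.0], [50.3, 1.0, -8.4, 264.0], [47.2, 0.8, -7.6, 263.0], [44.2, 1.0, -7.0, 265.0]]
slope -0.2625856103679653 lever 0.6625856103679653
```

The lever is fully down (slope about −0.22 rad), so the carriage is locked. Next I move to the bush with closed fingers and a quarter turn.

Call:
play_rows([
  [0.7, 0, 0, -2, 0],
  [0.5, 0, 0, -5, 0],
  [0.5, 0, 0, -9, 0],
  [1, 2, 2, -11, 0],
  [1, 5, 5, -11, 0],
  [1, 9, 8, -11, 0],
  [1, 13.5, 9, -11, 0],
  [1, 13.5, 9, -11, 0],
  [1, 13.5, 9, -11, 0],
])

```text
clock: 10.4
eef_pos: [621.4, -48.0, 160.3]
tool_rot: [-3.142, 0.001, -0.189]
force: [-0.9, 0.5, 0.6]
width: -0.2
gripper_force: 0.0
```

```bash
python3 - <<'E'
from h import *
s=ctrl.read_state(); print(s['eef_pos'],s['tool_rot'],s['qpos'],s['width'])
im,d,P,T,f,c=cam('top')
th=np.radians(-10.5); 
ex=np.array([np.cos(th),np.sin(th)]); ey=np.array([-np.sin(th),np.cos(th)])
for n in('wrist','scene','top'):
    P=cam(n)[2]
    for k in('bush','carriage'):
      for r in ctrl.trace(n,k)[:1]:
        p=P[r['pixels']]; L=np.c_[p[:,:2]@ex,p[:,:2]@ey,p[:,2]]; print(n,k,r['confidence'],r['bbox'],np.nanpercentile(L,[3,50,97],0).round().tolist())
E
```

```text
[621.40586993 -48.0164589  160.28032497] [-3.14152345e+00  5.45092552e-04 -1.89318198e-01] [-0.0110496   0.7029768   0.0710008   1.68605136 -0.06715775  0.75546453
 -1.66801149] -0.15995129743770942
wrist bush 0.81 [219.3, 201.4, 242.2, 234.4] [[611.0, 97.0, 55.0], [622.0, 101.0, 68.0], [632.0, 110.0, 74.0]]
wrist carriage 0.85 [65.5, 148.0, 239.6, 357.9] [[566.0, 111.0, 46.0], [626.0, 151.0, 85.0], [665.0, 196.0, 87.0]]
scene carriage 0.96 [235.5, 187.7, 324.3, 248.0] [[480.0, 118.0, 31.0], [593.0, 171.0, 70.0], [657.0, 203.0, 84.0]]
```

Call:
play_rows([
  [1, 0, 0, 0, -8],
  [1, 0, 0, 0, -16],
  [1, 0, 0, 0, -24],
  [1, 0, 0, 0, -32],
  [1, 0, 0, 0, -40],
  [1, 0, 0, 0, -48],
  [1, 0, 0, 0, -56],
  [1, 0, 0, 0, -64],
  [1, 0, 0, 0, -72],
  [1, 0, 0, 0, -80],
])

```text
clock: 11.9
eef_pos: [621.2, -47.6, 160.9]
tool_rot: [3.141, 0.0, 1.214]
force: [0.6, -0.4, 0.1]
width: -0.2
gripper_force: 0.0
```

Call:
play_rows([
  [1, 0, 0, 0, -8],
  [1, 0, 0, 0, -10],
  [1, 0, 0, 2, -10],
  [1, 0, 0, 5, -10],
  [1, 0, 0, 7.5, -10],
  [1, 0, 0, 8.4, -10],
  [1, 0, 0, 8.4, -10],
  [1, 0, 0, 8.4, -10],
])

```text
clock: 12.7
eef_pos: [622.1, -47.3, 77.7]
tool_rot: [3.14, -0.0, 1.382]
force: [1.0, -0.0, 0.8]
width: 0.0
gripper_force: 0.0
```

```bash
python3 - <<'E'
from h import *
s=ctrl.read_state(); print(s['eef_pos'],s['tool_rot'],s['qpos'],s['width'],s['force'])
im,d,P,T,f,c=cam('wrist'); save('w6',im)
W=R.from_euler('xyz',s['tool_rot']).as_matrix(); L=(P-s['eef_pos'])@W
for r in ctrl.trace('wrist','bush')[:1]: print(r['confidence'],r['bbox'],np.nanpercentile(L[r['pixels']],[3,50,97],0).round().tolist())
E
```

```text
[622.07102472 -47.29558199  77.73095455] [ 3.14009800e+00 -2.82024076e-04  1.38228778e+00] [ 0.22308669  0.83632249 -0.31921077  1.72066978  0.39654799  0.64727122
 -0.50542865] 0.008529202207389333 [ 0.99323725 -0.01248113  0.77180594]
0.59 [251.9, 189.7, 311.5, 217.1] [[31.0, -11.0, 3.0], [35.0, -0.0, 9.0], [41.0, 10.0, 17.0]]
```

View pics/w6.png

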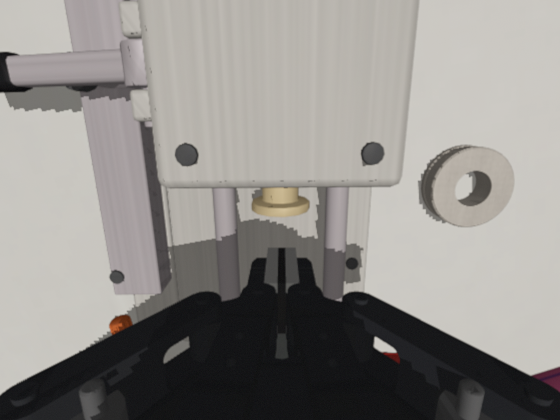

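The bush flange (280, 205) is straight ahead of the closed fingers, about 20 mm away. I advance gently.

Call:
play_rows([
  [1, 0.5, 0, 0, 0],
  [1, 1, 0, 0, 0],
  [1, 1.4, 0, 0, 0],
  [1, 1.7, 0, 0, 0],
  [1, 1.8, 0, 0, 0],
  [1, 1.9, 0, 0, 0],
  [1, 2, 0, 0, 0],
])

```text
clock: 13.5
eef_pos: [625.0, -28.0, 76.8]
tool_rot: [-3.141, 0.0, 1.383]
force: [-0.2, 0.7, -0.4]
width: 0.6
gripper_force: 0.0
```

Call:
play_rows([
  [1, 0.1, 0, 0, 0],
  [1, 0.2, 0, 0, 0],
  [1, 0.3, 0, 0, 0],
  [1, 0.4, 0, 0, 0],
])

```text
clock: 13.9
eef_pos: [625.7, -24.3, 76.8]
tool_rot: [-3.141, 0.001, 1.382]
force: [-0.2, -1.6, -1.0]
width: -0.4
gripper_force: 0.8
```

Call:
play_rows([
  [1, 0.1, 0, 0, 0],
  [1, 0.2, 0, 0, 0],
  [1, 0.3, 0, 0, 0],
  [1, 0.4, 0, 0, 0],
])

```text
clock: 14.3
eef_pos: [626.0, -22.3, 76.8]
tool_rot: [-3.141, 0.003, 1.382]
force: [-1.6, -6.3, 0.8]
width: 0.0
gripper_force: 3.6
```

Call:
play_rows([
  [1, 0.1, 0, 0, 0],
  [1, 0.2, 0, 0, 0],
  [1, 0.3, 0, 0, 0],
  [1, 0.3, 0, 0, 0],
])

```text
clock: 14.7
eef_pos: [626.4, -20.4, 76.8]
tool_rot: [-3.141, 0.005, 1.381]
force: [-2.0, -7.3, 2.5]
width: -0.6
gripper_force: 3.9
```

```bash
cat > b.py <<'E'
from h import *
s=ctrl.read_state(); print(s['eef_pos'],s['force'],s['clock'])
im,d,P,T,f,c=cam('wrist'); save('w7',im)
W=R.from_euler('xyz',s['tool_rot']).as_matrix(); L=(P-s['eef_pos'])@W
m=abs(P[...,2]-84)<3; print('carriage edge x',np.percentile(L[m][:,0],[0.5,1,2]),(L[m][:,1].min(),L[m][:,1].max()))
for r in ctrl.trace('wrist','bush')[:1]: print(r['confidence'],r['bbox'],np.nanpercentile(L[r['pixels']],[3,50,97],0).round(1).tolist())
E
python3 b.py
```

```text
[626.37564227 -20.40571767  76.76422462] [-1.99128717 -7.30330547  2.48410057] 14.7
carriage edge x [10.84127502 24.29502055 25.6044189 ] (np.float64(-45.54224665422512), np.float64(45.07450985825434))
0.73 [254.0, 244.8, 310.8, 264.5] [[10.9, -10.9, 2.3], [14.4, 0.4, 6.8], [16.9, 11.5, 13.2]]
```

Call:
play_rows([
  [1, 0.1, 0, 0, 0],
  [1, 0.2, 0, 0, 0],
  [1, 0.3, 0, 0, 0],
  [1, 0.4, 0, 0, 0],
])

```text
clock: 15.2
eef_pos: [627.1, -16.8, 76.8]
tool_rot: [-3.141, 0.005, 1.381]
force: [-2.0, -8.5, 2.3]
width: 0.2
gripper_force: 4.2
```

Call:
play_rows([
  [1, 0.1, 0, 0, 0],
  [1, 0.2, 0, 0, 0],
  [1, 0.3, 0, 0, 0],
  [1, 0.3, 0, 0, 0],
])

```text
clock: 15.6
eef_pos: [627.6, -13.6, 76.8]
tool_rot: [-3.141, 0.005, 1.381]
force: [-2.0, -9.2, 2.6]
width: 0.3
gripper_force: 3.9
```

```bash
python3 b.py
```

```text
[627.62986221 -13.55576783  76.77845516] [-2.00487169 -9.20539108  2.55004736] 15.6
carriage edge x [11.08233196 17.55963719 18.99676021] (np.float64(-45.523425307643336), np.float64(44.93644262933346))
0.47 [268.6, 259.7, 295.0, 265.7] [[10.4, -4.9, -7.8], [11.3, -0.9, 2.8], [17.2, 4.2, 4.1]]
```

Call:
play_rows([
  [1, 0.1, 0, 0, 0],
  [1, 0.2, 0, 0, 0],
  [1, 0.3, 0, 0, 0],
  [1, 0.3, 0, 0, 0],
])

```text
clock: 16.1
eef_pos: [627.9, -12.2, 76.8]
tool_rot: [-3.14, 0.007, 1.38]
force: [-2.0, -9.9, 3.5]
width: 0.2
gripper_force: 5.1
```

Call:
play_rows([
  [1, 0.05, 0, 0, 0],
  [1, 0.1, 0, 0, 0],
  [1, 0.1, 0, 0, 0],
])

```text
clock: 16.4
eef_pos: [627.9, -12.0, 76.8]
tool_rot: [-3.14, 0.008, 1.38]
force: [-2.9, -11.5, 4.8]
width: -0.2
gripper_force: 5.8
```

```bash
python3 b.py
```

```text
[627.91844393 -12.03445736  76.81006843] [ -2.86911988 -11.48843091   4.796746  ] 16.4
carriage edge x [10.94424671 16.16696562 17.68982885] (np.float64(-45.596336126376386), np.float64(44.89658557106394))
0.55 [1.7, 123.6, 155.6, 168.2] [[51.7, -125.6, 6.0], [59.2, -87.4, 18.6], [65.9, -51.3, 29.6]]
```

Call:
play_rows([
  [1, 0.1, 0, 0, 0],
  [1, 0.15, 0, 0, 0],
  [1, 0.2, 0, 0, 0],
  [1, 0.2, 0, 0, 0],
])

```text
clock: 16.9
eef_pos: [628.0, -11.9, 76.8]
tool_rot: [-3.139, 0.01, 1.379]
force: [-2.9, -13.7, 5.3]
width: -0.1
gripper_force: 7.2
```

```bash
python3 b.py
```

```text
[627.98560136 -11.85521698  76.82367393] [ -2.87457394 -13.672515     5.28884838] 16.9
carriage edge x [10.92660456 16.09271696 17.58312494] (np.float64(-45.60605004047012), np.float64(44.88550833093701))
```

View pics/w7.png

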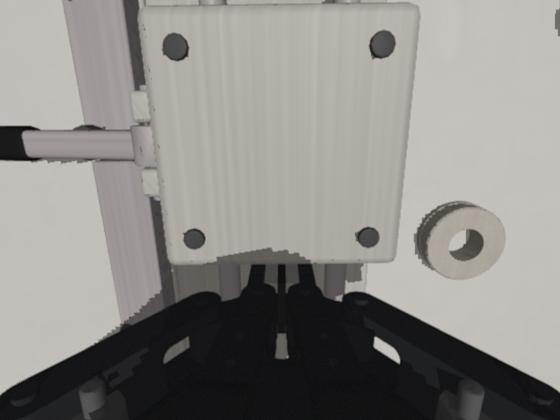

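The force rises with no further travel, so the flange seems to be seated. I back off and check how far it stands out.

Call:
play_rows([
  [1, -1, 0, 0, 0],
  [1, -2.5, 0, 0, 0],
  [1, -3.5, 0, 0, 0],
  [1, -3.5, 0, 0, 0],
  [1, -3.5, 0, 0, 0],
])

```text
clock: 17.5
eef_pos: [623.1, -38.2, 76.8]
tool_rot: [3.141, -0.001, 1.382]
force: [-0.2, 0.3, 0.1]
width: 0.2
gripper_force: 0.0
```

```bash
python3 b.py; python3 - <<'E'
import cv2; a=cv2.imread('pics/w7.png')[120:260,160:420]; cv2.imwrite('pics/w8.png',cv2.resize(a,None,fx=3,fy=3))
E
```

```text
[623.12589227 -38.21085978  76.81666993] [-0.24433781  0.30587125  0.10733475] 17.5
carriage edge x [10.66451046 41.17476198 42.31558075] (np.float64(-45.394339733326476), np.float64(44.80435555724242))
0.53 [256.3, 199.6, 302.9, 204.2] [[36.7, -8.3, 2.1], [37.5, -1.2, 3.5], [38.2, 6.5, 6.3]]
```

View pics/w8.png

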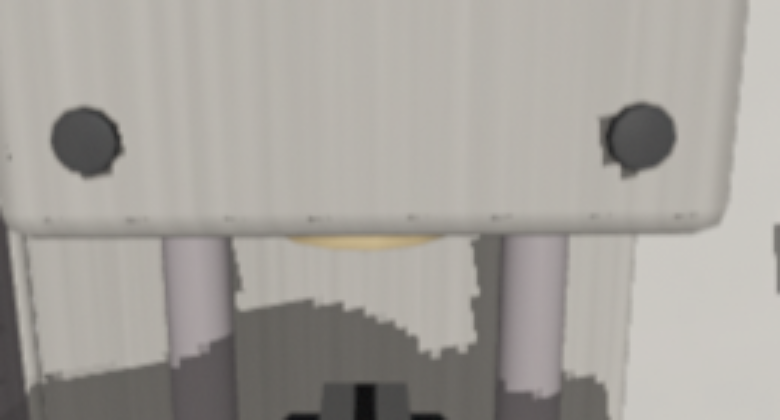

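The flange's face now stands about 4 mm out of the carriage, so the bush is home. Next I return to the pedal.

Call:
play_rows([
  [1, 0, 0, -4, 0],
  [1, 0, 0, -8.5, 0],
  [0.3, 0, -2, -8.5, 8],
  [0.3, 1, -5, -8.5, 16],
  [0.3, 3, -8, -8.5, 24],
  [0.3, 5, -11, -8.5, 32],
  [0.3, 7, -13.4, -8.5, 40],
  [0.3, 8.4, -13.4, -8.5, 48],
  [0.3, 8.4, -13.4, -8.5, 56],
  [0.3, 8.4, -13.4, -8.5, 64],
])

```text
clock: 18.6
eef_pos: [507.0, 70.9, 162.0]
tool_rot: [-3.141, -0.001, 0.263]
force: [0.0, 0.1, 0.6]
width: 59.6
gripper_force: 0.0
```

Call:
play_rows([
  [0.3, 0, 0, 0, 8],
  [0.3, 0, 0, 0, 16],
  [0.3, 0, 0, 0, 24],
  [0.3, 0, 0, 0, 26],
  [0.3, 0, 0, 0, 26],
  [0.3, 0, 0, 0, 26],
])

```text
clock: 19.2
eef_pos: [507.0, 69.4, 161.8]
tool_rot: [-3.141, 0.0, -0.185]
force: [-0.1, -0.8, -0.0]
width: 60.3
gripper_force: 0.0
```

```bash
python3 - <<'E'
from h import *
s=ctrl.read_state(); print(s['eef_pos'],s['tool_rot'],s['width'],s['force'])
im,d,P,T,f,c=cam('wrist')
W=R.from_euler('xyz',s['tool_rot']).as_matrix(); L=(P-s['eef_pos'])@W
for k in('pedal','lever'):
  for r in ctrl.trace('wrist',k)[:1]: print(k,r['confidence'],r['bbox'],np.nanpercentile(L[r['pixels']],[3,50,97],0).round(1).tolist(),np.nanpercentile(P[r['pixels']],[3,50,97],0).round(1).tolist())
E
```

```text
[507.01067326  69.39973081 161.83249274] [-3.14127859e+00  1.42866096e-06 -1.85013351e-01] 60.31744097335954 [-0.14487297 -0.7510065  -0.01116149]
pedal 0.63 [267.1, 80.9, 292.4, 236.8] [[-17.4, -7.1, 91.6], [42.3, -0.3, 104.9], [86.7, 6.7, 117.5]] [[490.1, 49.4, 44.3], [548.5, 62.0, 57.0], [592.2, 75.9, 70.2]]
lever 0.85 [268.5, 86.9, 291.4, 236.5] [[-16.6, -7.5, 91.6], [42.4, -0.3, 105.0], [86.7, 6.7, 117.8]] [[490.7, 49.3, 44.1], [548.6, 62.1, 56.8], [592.1, 76.5, 70.2]]
```

Call:
play_rows([
  [0.5, 0, 0, 4, 0],
  [0.5, 0, 0, 8, 0],
  [0.5, 0, 0, 10.5, 0],
  [0.5, 0, 0, 11.2, 0],
  [0.9, 0, 0, 11.2, 0],
  [0.9, 0, 0, 11.2, 0],
  [0.9, 0, 0, 11.2, 0],
  [0.9, 0, 0, 11.2, 0],
])

```text
clock: 20.15
eef_pos: [507.6, 69.1, 50.8]
tool_rot: [-3.141, -0.002, -0.188]
force: [0.5, 0.1, -1.5]
width: 14.7
gripper_force: 59.0
```

Call:
play_rows([
  [0.9, -0.04, 0, -0.2, 0],
  [0.9, -0.08, 0, -0.5, 0],
  [0.9, -0.12, 0, -0.8, 0],
  [0.9, -0.16, 0, -1.1, 0],
  [0.9, -0.18, 0, -1.4, 0],
])

```text
clock: 20.65
eef_pos: [506.1, 69.4, 64.3]
tool_rot: [-3.141, -0.002, -0.188]
force: [4.1, -0.1, -6.4]
width: 15.0
gripper_force: 58.6
```

Call:
play_rows([
  [0.9, 0, 0, -0.5, 0],
  [0.9, 0.03, 0, -1, 0],
  [0.9, 0.12, 0, -1.6, 0],
  [0.9, 0.25, 0, -2.2, 0],
  [0.9, 0.43, 0, -2.8, 0],
  [0.9, 0.57, 0, -3.2, 0],
  [0.9, 0.6, 0, -3.3, 0],
])

```text
clock: 21.35
eef_pos: [511.4, 68.2, 97.5]
tool_rot: [-3.141, -0.001, -0.188]
force: [3.9, 0.1, -3.7]
width: 14.8
gripper_force: 59.0
```

Call:
play_rows([
  [0.7, 0, 0, 0, 0],
  [0.7, 0, 0, 0, 0],
  [0.6, 0, 0, 0, 0],
  [0.5, 0, 0, 0, 0],
  [0.4, 0, 0, -0.5, 0],
  [0.4, 0, 0, -3, 0],
  [0.4, 0, 0, -7, 0],
  [0.4, 0, 0, -11, 0],
  [0.4, 0, 0, -15, 0],
  [0.4, 0, 0, -15, 0],
])

```text
clock: 22.35
eef_pos: [514.3, 68.5, 252.2]
tool_rot: [-3.138, -0.01, -0.188]
force: [0.5, -0.1, -0.4]
width: 51.5
gripper_force: 0.0
```

```bash
python3 - <<'E'
from h import *
s=ctrl.read_state(); print(s['eef_pos'],s['width'],s['force'],s['clock'])
th=np.radians(-10.5); ex=np.array([np.cos(th),np.sin(th)]); ey=np.array([-np.sin(th),np.cos(th)])
im,d,P,T,f,c=cam('wrist')
for k in('lever','carriage'):
  for r in ctrl.trace('wrist',k)[:1]:
    p=P[r['pixels']]; L=np.c_[p[:,:2]@ex,p[:,:2]@ey,p[:,2]]; print(k,r['confidence'],np.nanpercentile(L,[3,50,97],0).round(1).tolist())
    if k=='lever':
        q=L[(L[:,0]>515)&(L[:,0]<550)&(L[:,2]>35)]; print('slope angle',np.arctan(-np.polyfit(q[:,0],q[:,2],1)[0]))
P=cam('wrist')[2]
for k in('bush',):
  for r in ctrl.trace('wrist',k)[:1]:
    p=P[r['pixels']]; L=np.c_[p[:,:2]@ex,p[:,:2]@ey,p[:,2]]; print(k,r['confidence'],np.nanpercentile(L,[3,50,97],0).round(1).tolist())
E
```

```text
[514.25683314  68.45300829 252.16449975] 51.47278360159758 [ 0.52519893 -0.0959286  -0.35707498] 22.35
carriage 0.66 [[492.9, 118.0, 68.2], [609.2, 159.4, 85.2], [652.3, 200.8, 99.4]]
bush 0.57 [[610.3, 111.8, 68.7], [620.1, 112.1, 73.2], [628.1, 112.4, 74.7]]
```

```bash
python3 - <<'E'
from h import *
th=np.radians(-10.5); ex=np.array([np.cos(th),np.sin(th)]); ey=np.array([-np.sin(th),np.cos(th)])
for n in('wrist','wrist'):
    P=cam(n)[2]; L=np.c_[P.reshape(-1,3)[:,:2]@ex,P.reshape(-1,3)[:,:2]@ey,P[...,2].ravel()]
    q=L[(L[:,0]>500)&(L[:,0]<550)&(abs(L[:,1]-159.5)<4)&(L[:,2]>60)]; a=np.polyfit(q[:,0],q[:,2],1)
    print(len(q),'angle',np.arctan(-a[0]),np.nanmax(q[:,2]),np.median(q[:,1]))
print(ctrl.read_state()['qd'].round(3))
E
```

```text
2252 angle 1.4158360233365475 315.79413040097853 159.34530325845995
2339 angle 1.4162143423391507 315.48649698545756 159.36936459839703
[-0.001 -0.     0.001 -0.007  0.001  0.001 -0.   ]
```

The gripper's own pixels contaminated that fit, so I limit the height and repeat it.

```bash
python3 - <<'E'
from h import *
th=np.radians(-10.5); ex=np.array([np.cos(th),np.sin(th)]); ey=np.array([-np.sin(th),np.cos(th)])
P=cam('wrist')[2].reshape(-1,3); L=np.c_[P[:,:2]@ex,P[:,:2]@ey,P[:,2]]
for lo,hi in((518,550),(478,508)):
    q=L[(L[:,0]>lo)&(L[:,0]<hi)&(abs(L[:,1]-159.5)<4)&(L[:,2]>55)&(L[:,2]<125)]; a=np.polyfit(q[:,0],q[:,2],1)
    print(len(q),'angle',np.arctan(-a[0]),np.percentile(q[:,2],[2,50,98]))
E
```

```text
344 angle 0.40086188189848515 [74.22377948 81.22552768 88.10300301]
333 angle 0.40639224799214857 [ 93.64540409  99.81978924 106.3392703 ]
```

The lever rises 0.40 rad, so it is fully up. The bush is home and the arm is clear of everything.

```bash
python3 -c "
from cell import ctrl; print(ctrl.finish_job())"
```

```text
the job is handed in; nothing more can be done
None
```

The carriage was locked with the pin in the notch, the bush pressed home (face about 4 mm out) and the lever released fully up; the job is handed in at about 22.5 s on the clock with no verdict shown, and the pin load was not read directly (wrist force was about 15 N at most in the readings).

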